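Hold the spice grinder's bayonet lid at pulse

TASK

Fit the white bayonet lid (the one with the straight grip bar) onto the spice grinder: bar in line with the two thin ridges on the rim, lugs down through the slots until you feel it seat. Then turn it clockwise against the spring to the pulse position, halfway to the lock, with the bar in line with the two round studs; never turn it on as far as the lock click. Finish while still gripping the lid and holding it there against the spring, fully seated, and leave everything else on the table where it is.

Things in the scene. Friction and masses are not known exactly. Their poses are not given: they have to be found in the camera images.
- lid: Loose white plastic bayonet lid, 0.13 to 0.25 kg, upright on the table. Plug 71 mm across, 0 to 16 mm above the origin; disc 92 mm across, 16 to 24 mm; grip bar on top, 24 to 60 mm. Two lugs at the plug's foot under the bar's ends. Origin: centre of the underside; x along the bar and through both lugs, z up. A half turn makes it the same. Seated, its origin is 94 mm above the grinder's.
- lid_bar (a point): Centre of the lid's straight grip bar, on the lid's axis, 48 mm above its origin. The bar is 70 mm long (lid's x), 14 mm thick (lid's y) and 36 mm high, rising from the disc.
- lid_lug (a point): Outer end of one of the lid's two equal lugs, 43.5 mm from the axis along the lid's +x, 3 mm above its underside. Each lug is 12 mm wide, 6 mm high and sticks 8 mm out of the plug; the other is opposite.
- grinder: Spice grinder, fixed: round steel housing 120 mm across (foot 140 mm), grey collar on top, rim 110 mm above the origin, small black switch panel at -x. Two thin white ridges on the rim (4 mm wide, 3.5 mm high) beside the slots mark open; two square blocks (9 x 12 mm, 6 mm high) a quarter turn clockwise mark the lock. Origin: centre of the underside; x through slots and ridges, z up the axis.
- grinder_mouth (a point): Centre of the collar's mouth, level with the rim, on which the lid's disc rests when seated. The mouth is 76 mm across; its lip is 8 mm thick and the lugs turn beneath it with 2 mm of play.
- grinder_slot (a point): Outer end, level with the rim, of one of the two equal slots through the lip, 48 mm from the axis along the grinder's +x; the other is opposite. Each is 20 mm wide, for the lugs.
- pulse_studs: Two round white studs, 8 mm across and 8 mm high, on the grinder's rim, opposite each other at 54 mm from the axis, 45 degrees clockwise (from above) from the ridges: the pulse position. Fixed to the grinder. Origin: the grinder's origin; x points through the two studs.
- drive_ring (a joint): Sprung ring hidden under the lip, pushed round by the lugs: 0 at rest, grows (rad) clockwise. The lid turns freely for 0.2 rad from open, then the ring reads the lid's angle less about 0.2: 0.59 at pulse. Its torque, 0.05 N m at 0 and 0.12 at pulse, turns the lid back if let go. The lock clicks at 1.25 (lid at 83 degrees); hard stop at 1.37. Turned anticlockwise, lugs meet a stop.
- jar_lid: Bystander: round white press-on lid, 92 mm across, 45 mm high, plain round knob 24-28 mm thick on top, no bar and no lugs; it may lie on either side of the grinder, the bayonet lid on the other. Origin: centre of its underside.
- bowl: Bystander: small open steel bowl, 90 mm across, 40 mm high. Origin: centre of its underside.
- spoon: Bystander: steel spoon 150 mm long lying flat. Origin near its middle, on the table; x along its length.
- sauce_bottle: Bystander: amber glass bottle with black cap, 60 mm across, 140 mm high. Origin: centre of its underside.
- spice_jar: Bystander: closed clear jar with steel cap, 64 mm across, 100 mm high. Origin: centre of its underside.
- yeast_box: Bystander: small cardboard box 50 x 90 x 40 mm high. Origin: centre of its underside.
Not all that is in view belongs to the job. Leave any red or turquoise look-alike of the lid alone. What is shaped like the grinder but purple is not meant.

How it is judged (in metres and radians):
On the way, in this order (a step that is already met when the one before it is completed fails the run):
1. the lid is seated in the grinder at the open position, lugs through the slots (horizontal distance between lid and grinder below 0.005 m and z of lid in the frame of grinder between 0.09 and 0.0975 m and angle between lid's own z axis and vertical below 0.08 rad and angle between the x axis of lid and the x axis of grinder, either way round below 0.3 rad), for 0.1 s.
2. the seated lid has been turned clockwise to the pulse position (horizontal distance between lid and grinder below 0.005 m and z of lid in the frame of grinder between 0.09 and 0.0975 m and angle between lid's own z axis and vertical below 0.08 rad and angle between the x axis of lid and the x axis of pulse_studs, either way round below 0.15 rad and value of joint drive_ring above 0.35 rad), for 0.2 s.
At the end, for the whole second after the job is handed in: Lid seated (within 5 mm of the axis, origin 90 to 97.5 mm above the grinder's, tilt under 0.08 rad), bar within 0.15 rad of the line through the studs, drive ring at 0.35 to 0.85 rad, lid still (under 0.02 m/s, 0.15 rad/s) and gripped by the fingers (over 2 N) (all of step 2 and value of joint drive_ring below 0.85 rad and contact force between the fingers and lid above 2 N and angular speed of lid below 0.15 rad/s and linear speed of lid below 0.02 m/s); the arm keeps its last pose, push and grip.
It fails at once if the lid is turned as far as the lock click (value of joint drive_ring above 1.25 rad).
It fails at once if the fingers push the drive ring directly (contact force between the fingers and drive_ring above 1 N).
It fails at once if a bystander (jar lid, bowl, spoon, bottle, jar or box) is moved by more than 40 mm (distance of any of jar_lid, bowl, spoon, sauce_bottle, spice_jar, yeast_box from where it was at the start of the episode above 0.04 m).
It also fails if it takes over 42 s, if anything falls off the work surface, if the arm or the gripper's body presses on something with over 40 N, if the wrist force passes 120 N, or if a joint passes its speed limit or range.

ROBOT

A 6-joint arm with a two-finger parallel gripper is mounted at the origin on the work surface. World frame = base frame: x ahead of the robot, y to its left, z up, the work surface at z = 0. Lengths are in mm, angles in rad, forces in N, time in s.
With the tool pointing down it reaches from about 350 to 875 mm from the base axis. Payload 4.2 kg.
Tool frame: the origin (TCP) lies midway between the tips of the shut fingers; the grasp point (between the pads) lies 19 mm behind it; z points along the fingers, y is the direction in which the jaws open and shut (so a half turn about z gives the same grasp; the last joint's range is limited). The gripper opens to 85 mm and grips with 20 to 120 N. Pads are 22 mm wide; open, the fingers measure 114 mm over their backs; the gripper's body (76 mm by 85 mm) begins 54 mm behind the grasp point. The pads swing forward as they close: fully open they stand 13 mm farther back than shut.
Start: joints at [1.516, 0.385, 0.008, 0, -1.194, -0.259], TCP at [192.89, 594.468, 203.212] pointing down, gripper open.
Joint ranges: [-3.14, 3.14], [-1.21, 2.06], [-1.07, 1.41], [-3.16, 2.05], [-2.99, -0.16], [-3.1, 3.1]. Speed limits (rad/s): [2.79, 2.79, 3.14, 3.14, 3.14, 3.14].

INTERFACE

Orientations are given as a unit quaternion [x, y, z, w].
In Python, from bench import arm, eyes, nets gives the robot as it stands.
- The arm moves only by the tool jog_arm, never from a script. Its argument "rows" is a list of rows, each a list of 3 entries, a list of its own where there are three numbers: the shift along the tool's x, y, z in cm, then the turn, a rotation vector about the tool's x, y, z in degrees, then the finger opening in cm, from 0 to 8.54. In form: [[[x, y, z], [ax, ay, az], jaw], ...]. A call has 1 to 10 rows; each row shifts and turns the commanded pose from where the row before left it, along the tool's axes as they then stand; what a row does not reach is not made up. A row lasts 1/8 s, in which the tool goes at most 62.5 mm and 10.7 degrees, less where a joint would pass 70% of its speed; a pose out of reach is approached as far as the arm can. A call with a gripper value outside its range is refused whole. The fingers move at their own pace and stop on an object; the grip force is fixed at half the most. Time passes only in rows, so rows that do not move let the fingers close. It gives the time, the measured TCP pose, the force and the opening at its end, in the units of the state.
- arm.read_state(): the state, without advancing time (a new reading comes with each control period).
- eyes.get_image(name): name is "scene" or "top" or "wrist"; returns the picture (384x512x3 uint8, red, green, blue); there is no depth.
- eyes.camera_model(name): a dict with "K" (3x3 intrinsics, pixels), "rvec" (rotation vector, rad) and "tvec" (3), from world to camera coordinates, as OpenCV has them. Camera axes: x right, y down, z forward; pixel columns grow to the right and rows downward; lengths in mm; the calibration is good to about 2 mm. A picture is of the moment at which its call begins: read the wrist's pose just before it. camera_model takes no time and is no camera call; for the wrist camera it gives the pose at the moment of the call.
- arm.job_done(): hands the job in, once; it reports no verdict.
Trained networks look in the newest picture that a camera, given by its name, has taken for a name from the list of things; names that differ only in an ending like _2 or _b are one class to them, and where a whole thing is asked for, a point or a joint stands for the part that bears it (a point fixed in the world has none). Each returns a list of dicts, best first, with "conf" (0 to 1); they miss things now and then, are a little off and sometimes report something else, mostly with a low value. They report only what shows in the picture. A call takes as long as a camera call. They do not tell look-alikes from the thing itself.
- nets.boxes_of(camera, name): "position" ([column, row] as shares, 0 to 1, of the picture: columns of its width, rows of its height, amid what is visible of it).
The state is a dict: "clock": time; "joints": joint angles; "joint_vel": joint speeds; "joint_efforts": joint torques, N m; "position": TCP position; "ee_rot": TCP orientation; "contact_force": force on the tool from outside, world axes, zero at the start; "wrist_torque": the same for the moment, N m; "gripper_width": finger opening in mm.
Only numpy, scipy, OpenCV 4.12 (cv2) and the standard library are available. Lean on these libraries where they do the work, as an engineer would, in place of code of your own. Each camera call takes 0.05 s, during which the arm holds its last target.

## Working session

There is one attempt and no reset: what is moved stays moved. The work goes in short steps, Python scripts to look and compute and a tool call to move; the robot and the scene stay as the last step left them, time stands still between calls to the robot, and variables do not carry over. Pictures are saved under pics/ and viewed, and the job is handed in when it is done.

Besides the shell and the picture viewer there is one more tool, called after "Call:" as a command line: name --argument value ..., lists and objects as JSON in quotes. jog_arm: Moves the arm, as the interface text tells. Its arguments: {"type":"object","properties":{"rows":{"type":"array","items":{"type":"array"}}},"required":["rows"]}

```bash
mkdir -p pics; ls; python3 - <<'E'
from bench import arm, eyes, nets
import cv2
print(arm.read_state())
for n in ("scene","top","wrist"):
    im=eyes.get_image(n); cv2.imwrite(f"pics/{n}0.png",im[:,:,::-1]); 
    m=eyes.camera_model(n); print(n,m)
E
```

```text
pics
{'clock': 0.0, 'joints': array([ 1.51561800e+00,  3.85566136e-01,  6.62912047e-03, -4.86825411e-04,
       -1.19400950e+00, -2.58629730e-01]), 'joint_vel': array([ 0.00147476,  0.00099186,  0.00092167,  0.00065043, -0.00060923,
       -0.00042444]), 'joint_efforts': array([ 2.83327086e-05, -3.92292309e+01,  1.88400793e+01,  4.18634802e+00,
       -4.57404123e-03,  1.36331991e-06]), 'position': array([192.6981098 , 593.87372994, 202.11897073]), 'ee_rot': array([ 9.87701163e-01, -1.56349628e-01, -1.15895663e-04,  1.09250996e-03]), 'contact_force': array([0.33141762, 0.3634866 , 0.28164046]), 'wrist_torque': array([ 0.00307141,  0.02484392, -0.02365533]), 'gripper_width': 85.14939787251008}
scene {'K': array([[407.48497968,   0.        , 253.05233578],
       [  0.        , 407.48497968, 184.73137681],
       [  0.        ,   0.        ,   1.        ]]), 'rvec': array([ 1.37320057,  1.9668178 , -1.04562795]), 'tvec': array([ 204.06608086, -198.61741412, 1607.03936531])}
top {'K': array([[360.60561943,   0.        , 258.66436705],
       [  0.        , 360.60561943, 189.12293748],
       [  0.        ,   0.        ,   1.        ]]), 'rvec': array([ 1.93418105, -2.27272702,  0.26309567]), 'tvec': array([ 64.83353095, 527.99909515, 983.80673744])}
wrist {'K': array([[304.90512549,   0.        , 254.89927856],
       [  0.        , 304.90512549, 188.22389056],
       [  0.        ,   0.        ,   1.        ]]), 'rvec': array([-1.74267507,  2.39864029,  0.32372798]), 'tvec': array([623.10768567, -34.15902511, 379.31410591])}
```

View pics/scene0.png

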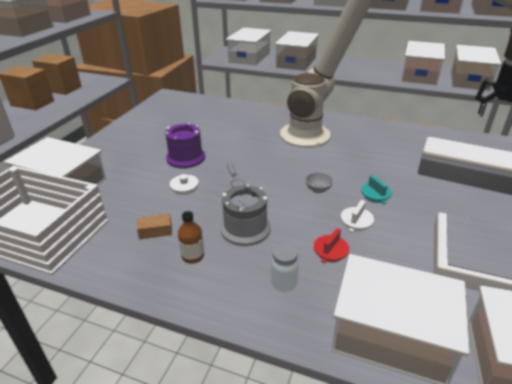

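View pics/top0.png

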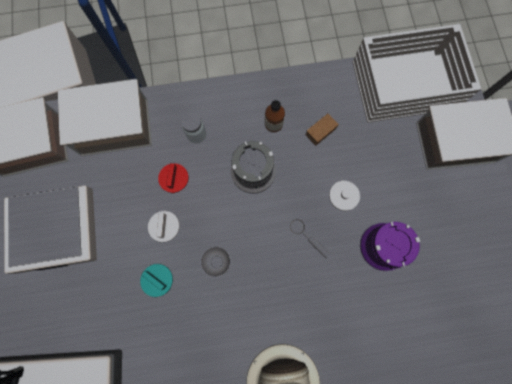

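View pics/wrist0.png

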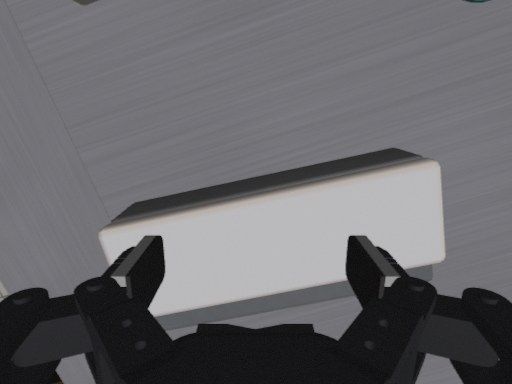

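```bash
cat > h.py <<'E'
import numpy as np, cv2
from bench import arm, eyes, nets
def ray(m,uv):
    R=cv2.Rodrigues(np.array(m['rvec']))[0]; t=np.array(m['tvec'])
    p=cv2.undistortPoints(np.array([[uv]],float),np.array(m['K']),None)[0,0]
    return -R.T@t, R.T@np.array([p[0],p[1],1.])
def onz(m,uv,z):
    o,d=ray(m,uv); return o+d*(z-o[2])/d[2]
def proj(m,P):
    return cv2.projectPoints(np.array(P,float).reshape(-1,3),np.array(m['rvec']),np.array(m['tvec']),np.array(m['K']),None)[0][:,0]
E
python3 - <<'E'
from h import *
np.set_printoptions(precision=1,suppress=True)
for c in ("top","scene"):
    im=eyes.get_image(c); m=eyes.camera_model(c)
    print(c,'cam',ray(m,(0,0))[0])
    for n,z in (("lid",20),("lid_bar",48),("lid_lug",3),("grinder",55),("grinder_mouth",110),("pulse_studs",118),("grinder_slot",110)):
        for d in nets.boxes_of(c,n):
            p=np.array(d['position'])*[512,384]; print(n,round(d['conf'],2),p,onz(m,p,z))
    if c=="top":
        a=cv2.resize(im[130:210,210:300],None,fx=6,fy=6,interpolation=cv2.INTER_CUBIC)
        b=cv2.resize(im[200:255,130:200],None,fx=8,fy=8,interpolation=cv2.INTER_CUBIC)
        cv2.imwrite("pics/ta.png",a[:,:,::-1]);cv2.imwrite("pics/tb.png",b[:,:,::-1])
E
```

```text
top cam [ 298.8   20.1 1077.6]
lid 0.87 [162.6 224.8] [479.6 274.1  20. ]
lid 0.87 [171.7 178.1] [616.7 232.5  20. ]
lid 0.76 [158.4 277.3] [332. 301.  20.]
lid 0.47 [344.  195.4] [ 480.8 -271.8   20. ]
lid_bar 0.85 [173. 178.] [608.1 223.2  48. ]
lid_bar 0.7 [156.  282.7] [317.7 301.5  48. ]
lid_bar 0.68 [162.7 223.7] [477.8 266.8  48. ]
lid_bar 0.23 [252.8 164.6] [611.3 -15.8  48. ]
lid_lug 0.91 [162.2 226.8] [476.7 280.    3. ]
lid_lug 0.63 [176.5 178.2] [619.1 221.5   3. ]
lid_lug 0.53 [321.5 129.1] [ 706.4 -251.6    3. ]
grinder 0.74 [390.  246.7] [ 310.  -358.3   55. ]
grinder 0.58 [252.7 167.9] [599.1 -13.7  55. ]
grinder_mouth 0.77 [386.6 247.9] [ 307.7 -328.3  110. ]
grinder_mouth 0.58 [252.7 170.3] [576.  -10.7 110. ]
pulse_studs 0.66 [192.7 128.9] [721.6 138.7 118. ]
grinder_slot 0.89 [252.5 162. ] [600. -14. 110.]
grinder_slot 0.67 [390.9 245. ] [ 313.4 -341.5  110. ]
scene cam [1412.   324.2  751.5]
lid 0.92 [355.7 218.9] [484.9 271.9  20. ]
lid 0.91 [373.9 193.5] [344.2 304.8  20. ]
lid 0.87 [333.3 245.8] [614.  234.9  20. ]
lid_bar 0.86 [331.7 248.1] [654.  236.3  48. ]
lid_bar 0.7 [375.1 188.7] [359.1 305.8  48. ]
lid_bar 0.67 [356.  215.9] [507.1 272.7  48. ]
lid_lug 0.9 [332.8 245.2] [593.6 231.1   3. ]
lid_lug 0.87 [374.2 190.6] [303.3 303.4   3. ]
lid_lug 0.62 [358.5 218.6] [459.3 278.1   3. ]
grinder 0.9 [244.3 215.8] [616.7 -10.9  55. ]
grinder 0.73 [182.7 146.4] [ 330.1 -356.7   55. ]
grinder_mouth 0.88 [186.4 145.5] [ 406.2 -294.4  110. ]
grinder_mouth 0.67 [245.5 219.1] [690.5  23.2 110. ]
grinder_slot 0.91 [181.3 144. ] [ 402.7 -315.   110. ]
grinder_slot 0.78 [245.2 213.8] [671.3  14.8 110. ]
```

View pics/ta.png

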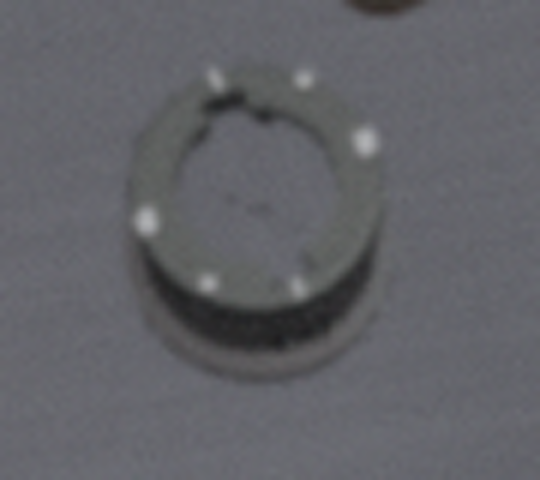

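View pics/tb.png

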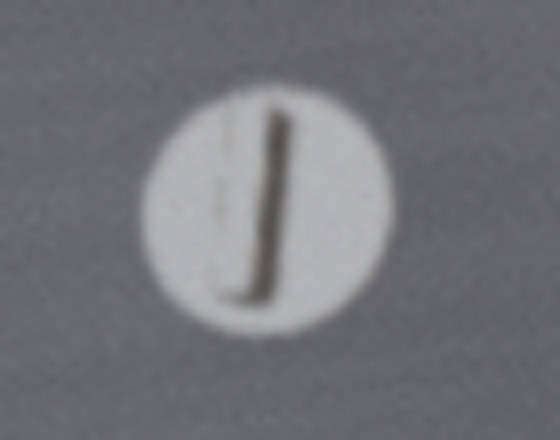

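```bash
python3 - <<'E'
from h import *
np.set_printoptions(precision=1,suppress=True)
m=eyes.camera_model("top")
f=lambda u,v,z: onz(m,(210+(u+.5)/6-.5,130+(v+.5)/6-.5),z)
P={}
for n,pts,z in (("ridge",((214,78),(297,288)),113.5),("stud",((304,78),(208,283)),118),("block",((366,142),(146,220)),116)):
    a,b=[f(u,v,z) for u,v in pts]; print(n,(a+b)/2,np.linalg.norm(a-b)/2,np.degrees(np.arctan2(*(a-b)[1::-1])))
g=lambda u,v,z: onz(m,(130+(u+.5)/8-.5,200+(v+.5)/8-.5),z)
# disc outline top
c=[g(268,85,24),g(265,336,24),g(142,212,24),g(393,205,24)]
print(c,np.mean(c,0))
a,b=g(268,105,60),g(258,300,60); print(a,b,np.degrees(np.arctan2(*(a-b)[1::-1])))
s=arm.read_state()
from scipy.spatial.transform import Rotation as R
print(R.from_quat(s['ee_rot']).as_matrix(), s['clock'])
mw=eyes.camera_model("wrist"); Rw=cv2.Rodrigues(mw['rvec'])[0]
o=-Rw.T@mw['tvec'];T=R.from_quat(s['ee_rot']).as_matrix()
print("cam in tool",T.T@(o-s['position']), T.T@Rw.T)
E
```

```text
ridge [605.2 -13.6 113.5] 54.803181625947346 11.686084726649092
stud [604.9 -14.3 118. ] 54.47955621767727 -33.126225429747876
block [604.8 -14.3 116. ] 54.50329395081829 -78.79251231244484
[array([521.9, 267.5,  24. ]), array([430.2, 277.8,  24. ]), array([482.4, 317.7,  24. ]), array([470.2, 226.8,  24. ])] [476.2 272.4  24. ]
[507.1 259.7  60. ] [438.7 270.2  60. ] -8.688599200683393
[[ 1.  -0.3 -0. ]
 [-0.3 -1.   0. ]
 [-0.  -0.  -1. ]] 0.95
cam in tool [  68.2    1.2 -171.5] [[-0.  -1.  -0.3]
 [ 1.  -0.  -0. ]
 [ 0.  -0.3  1. ]]
```

```bash
cat >> h.py <<'E'
from scipy.spatial.transform import Rotation as Rot
def plan(x,y,z,yaw):
    s=arm.read_state(); T=Rot.from_quat(s['ee_rot']); 
    c,q=np.cos(np.radians(yaw)),np.sin(np.radians(yaw))
    G=Rot.from_matrix(np.array([[c,q,0],[q,-c,0],[0,0,-1]]))
    d=T.inv().apply(np.array([x,y,z])-s['position'])/10
    r=(T.inv()*G).as_rotvec(degrees=True)
    M=T.as_matrix()
    print('t',round(s['clock'],2),'pos',s['position'].round(1),'yaw',np.degrees(np.arctan2(M[1,0],M[0,0])).round(2),'tilt',M[:,2].round(4),'F',s['contact_force'].round(1),'tau',s['wrist_torque'].round(2),'w',round(s['gripper_width'],1),'j',s['joints'].round(2))
    print('shift cm (tool now)',d.round(2),'turn deg',r.round(2), 'shift cm in goal frame',G.inv().apply(np.array([x,y,z])-s['position']).round(1)/10)
E
python3 -c "
from h import *
plan(476,272,150,-8.5)"
```

```text
t 0.95 pos [192.9 594.5 203.2] yaw -17.98 tilt [-0.  0. -1.] F [-0.8 -0.6  0.2] tau [0.01 0.02 0.01] w 85.3 j [ 1.52  0.38  0.01 -0.   -1.19 -0.26]
shift cm (tool now) [36.88 21.93  5.32] turn deg [-0.    0.   -9.48] shift cm in goal frame [32.77 27.71  5.32]
```

Call:
jog_arm --rows '[[[4.6,2.74,0.66],[0,0,0],8.5],[[4.6,2.74,0.66],[0,0,0],8.5],[[4.6,2.74,0.66],[0,0,0],8.5],[[4.6,2.74,0.66],[0,0,0],8.5],[[4.6,2.74,0.66],[0,0,0],8.5],[[4.6,2.74,0.66],[0,0,0],8.5],[[4.6,2.74,0.66],[0,0,0],8.5],[[4.68,2.75,0.7],[0,0,0],8.5],[[0,0,0],[0,0,-9.5],8.5],[[0,0,0],[0,0,0],8.5]]'

```text
clock: 2.2
position: [476.4, 271.4, 150.0]
ee_rot: [0.997, -0.076, -0.0, 0.0]
contact_force: [-0.3, -0.1, -1.0]
gripper_width: 85.0
```

```bash
python3 - <<'E'
from h import *
plan(476,272,150,-8.5)
m=eyes.camera_model("wrist"); im=eyes.get_image("wrist"); cv2.imwrite("pics/w1.png",im[:,:,::-1]); np.save("w1.npy",[0]); 
import pickle; pickle.dump((m,im),open("w1.pkl","wb"))
for n in ("lid","lid_bar","lid_lug"):
    for d in nets.boxes_of("wrist",n): print(n,d['conf'],np.array(d['position'])*[512,384])
print(proj(m,[[476,272,60],[476,272,24]]))
E
```

```text
t 2.2 pos [476.4 271.4 150. ] yaw -8.66 tilt [-0.e+00 -1.e-04 -1.e+00] F [-0.3 -0.1 -1. ] tau [0.   0.01 0.03] w 85.0 j [ 0.81  0.3  -0.26  0.   -1.01  0.61]
shift cm (tool now) [-0.05 -0.05 -0.  ] turn deg [ 0.    0.   -0.16] shift cm in goal frame [-0.05 -0.05 -0.  ]
lid 0.93 [238.8992 302.7072]
lid 0.76 [277.504  26.688]
lid_bar 0.91 [254.0032 171.9936]
lid_bar 0.9 [278.9888  25.9968]
lid_bar 0.55 [242.5856 299.4816]
lid_lug 0.89 [255.6928 172.992 ]
lid_lug 0.71 [241.2032 297.4848]
lid_lug 0.63 [278.3744  28.4928]
[[252.99051578 184.13860043]
 [253.21859663 175.02491816]]
```

View pics/w1.png

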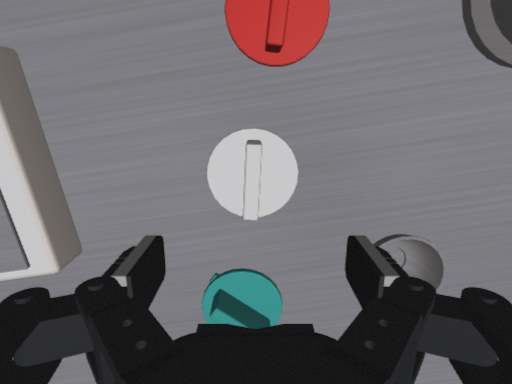

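```bash
python3 - <<'E'
from h import *
import pickle
m,im=pickle.load(open("w1.pkl","rb"))
c=cv2.resize(im[120:225,195:310],None,fx=5,fy=5,interpolation=cv2.INTER_CUBIC)
cv2.imwrite("pics/w1c.png",c[:,:,::-1])
# disc ellipse fit
hsv=cv2.cvtColor(im,cv2.COLOR_RGB2HSV); mask=((hsv[...,2]>150)).astype(np.uint8)
roi=np.zeros_like(mask); roi[120:225,200:305]=mask[120:225,200:305]
cs,_=cv2.findContours(roi,cv2.RETR_EXTERNAL,cv2.CHAIN_APPROX_NONE); k=max(cs,key=cv2.contourArea)
pts=np.array([onz(m,p,24) for p in k[:,0].astype(float)])
e=cv2.fitEllipse(cv2.convexHull(k)); print(e, onz(m,e[0],24))
(cx,cy),r=cv2.minEnclosingCircle(pts[:,:2].astype(np.float32)); print(cx,cy,r)
from scipy.optimize import least_squares
f=lambda q: np.hypot(pts[:,0]-q[0],pts[:,1]-q[1])-q[2]
s=least_squares(f,[476,272,46],loss='soft_l1'); print(s.x)
E
```

```text
((252.17526245117188, 173.12615966796875), (90.7796401977539, 91.01583862304688), 87.32135772705078) [478.077795   272.73416989  24.        ]
475.26129150390625 273.0555114746094 47.235694885253906
[476.66559381 272.97850886  45.3011011 ]
```

View pics/w1c.png

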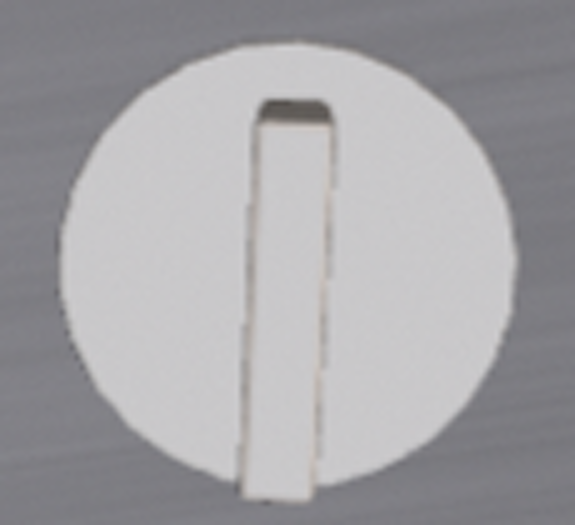

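Close view: bar top runs from crop (295,123) to (277,499); both ends measurable at z=60.

```bash
python3 - <<'E'
from h import *
import pickle
m,im=pickle.load(open("w1.pkl","rb"))
g=lambda u,v,z: onz(m,(195+(u+.5)/5-.5,120+(v+.5)/5-.5),z)
A,B,C,D=g(258,123,60),g(332,123,60),g(241,499,60),g(313,499,60)
a,b=(A+B)/2,(C+D)/2
print((a+b)/2,np.linalg.norm(a-b),np.linalg.norm(A-B),np.degrees(np.arctan2(*(a-b)[1::-1])))
L=[g(u,v,24) for u,v in ((290,42),(62,262),(517,262))]
print(L,(L[1]+L[2])/2,np.linalg.norm(L[1]-L[2]))
plan(476.5,272.2,35,-11.4)
E
```

```text
[477.13104447 272.94694802  60.        ] 68.76320485869338 12.66165437830159 -11.478551427186886
[array([521.81936619, 265.54800828,  24.        ]), array([486.00099855, 317.10655716,  24.        ]), array([472.32976329, 227.37363517,  24.        ])] [479.16538092 272.24009616  24.        ] 90.76838635482808
t 2.4 pos [475.7 272.7 150.2] yaw -8.5 tilt [ 3.e-04  3.e-04 -1.e+00] F [-0.   0.  -0.8] tau [-0.03 -0.03  0.03] w 85.1 j [ 0.82  0.3  -0.26 -0.   -1.01  0.61]
shift cm (tool now) [ 0.08  0.04 11.52] turn deg [-0.02 -0.01  2.9 ] shift cm in goal frame [ 0.09  0.03 11.52]
```

Call:
jog_arm --rows '[[[0.09,-0.08,5.0],[0,0,2.9],8.5],[[0,0,5.0],[0,0,0],8.5],[[0,0,2.0],[0,0,0],8.5],[[0,0,0],[0,0,0],4],[[0,0,0],[0,0,0],0.5],[[0,0,0],[0,0,0],0.5],[[0,0,0],[0,0,0],0.5],[[0,0,0],[0,0,0],0.5]]'

```text
clock: 3.4
position: [477.8, 273.8, 31.1]
ee_rot: [0.995, -0.099, 0.001, -0.001]
contact_force: [-1.5, 1.7, 3.3]
gripper_width: 9.2
```

Call:
jog_arm --rows '[[[0,0,0],[0,0,0],0.5],[[0,0,0],[0,0,0],0.5]]'

```text
clock: 3.65
position: [477.8, 273.9, 31.0]
ee_rot: [0.995, -0.099, 0.001, -0.001]
contact_force: [-0.8, 2.9, 5.6]
gripper_width: 9.4
```

```bash
python3 - <<'E'
from h import *
plan(477,272.7,30,-11.4)
im=eyes.get_image("wrist"); cv2.imwrite("pics/w2.png",im[:,:,::-1])
E
```

```text
t 3.65 pos [477.8 273.9  31. ] yaw -11.35 tilt [ 0.0021  0.0021 -1.    ] F [-0.8  2.9  5.6] tau [ 0.88  0.45 -0.01] w 9.4 j [ 0.81  0.45 -0.39  0.   -0.73  0.56]
shift cm (tool now) [-0.06  0.13  0.1 ] turn deg [-0.14 -0.1   0.05] shift cm in goal frame [-0.05  0.13  0.1 ]
```

View pics/w2.png

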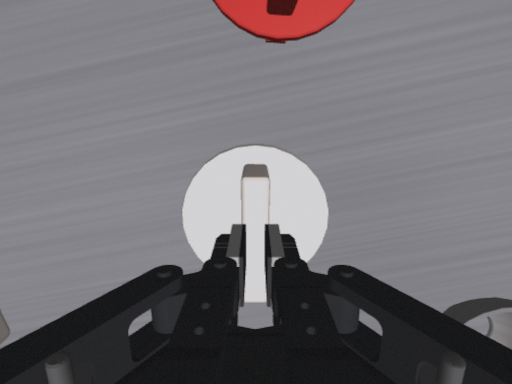

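Call:
jog_arm --rows '[[[0,0,-3],[0,0,0],0.5],[[0,0,-4],[0,0,-7.6],0.5],[[0,0,-4],[0,0,-7.7],0.5],[[0,0,-3],[0,0,-7.7],0.5],[[-0.7,5.1,0],[0,0,0],0.5],[[-0.7,5.1,0],[0,0,0],0.5],[[-0.7,5.1,0],[0,0,0],0.5],[[-0.7,5.1,0],[0,0,0],0.5],[[-0.7,5.1,0],[0,0,0],0.5],[[-0.7,5.1,0],[0,0,0],0.5]]'

```text
clock: 4.95
position: [495.9, -37.5, 168.9]
ee_rot: [0.995, 0.101, -0.002, 0.0]
contact_force: [0.9, 0.1, -2.5]
gripper_width: 9.2
```

Call:
jog_arm --rows '[[[0,0,0],[0,0,0],0.5],[[0,0,0],[0,0,0],0.5]]'

```text
clock: 5.2
position: [496.5, -35.9, 169.1]
ee_rot: [0.995, 0.101, -0.001, -0.0]
contact_force: [0.0, 0.4, -2.5]
gripper_width: 9.3
```

```bash
python3 - <<'E'
from h import *
import pickle
plan(605,-14,170,11.6)
m=eyes.camera_model("wrist"); im=eyes.get_image("wrist"); cv2.imwrite("pics/w3.png",im[:,:,::-1])
pickle.dump((m,im),open("w3.pkl","wb"))
im=eyes.get_image("top");cv2.imwrite("pics/t3.png",cv2.resize(im[120:260,180:360],None,fx=4,fy=4,interpolation=cv2.INTER_CUBIC)[:,:,::-1])
E
```

```text
t 5.2 pos [496.5 -35.9 169.1] yaw 11.55 tilt [-2.5e-03 -2.0e-04 -1.0e+00] F [ 0.   0.4 -2.5] tau [0.03 0.01 0.02] w 9.3 j [ 0.25  0.2  -0.35 -0.   -1.03  1.52]
shift cm (tool now) [11.07  0.03 -0.12] turn deg [-0.02  0.14 -0.05] shift cm in goal frame [11.07  0.04 -0.09]
```

View pics/w3.png

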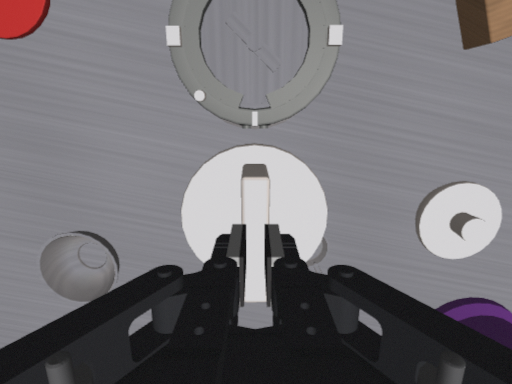

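View pics/t3.png

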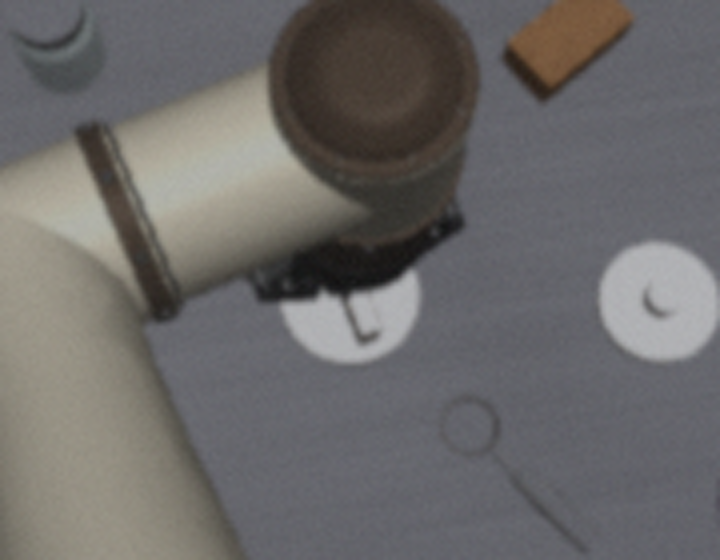

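```bash
python3 - <<'E'
from h import *
import pickle
np.set_printoptions(precision=1,suppress=True)
m,im=pickle.load(open("w3.pkl","rb"))
cv2.imwrite("pics/w3c.png",cv2.resize(im[0:140,150:360],None,fx=3.8,fy=3.8,interpolation=cv2.INTER_CUBIC)[:,:,::-1])
cv2.imwrite("pics/w3d.png",cv2.resize(im[135:275,170:340],None,fx=4,fy=4,interpolation=cv2.INTER_CUBIC)[:,:,::-1])
E
```

```text
(no output)
```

View pics/w3c.png

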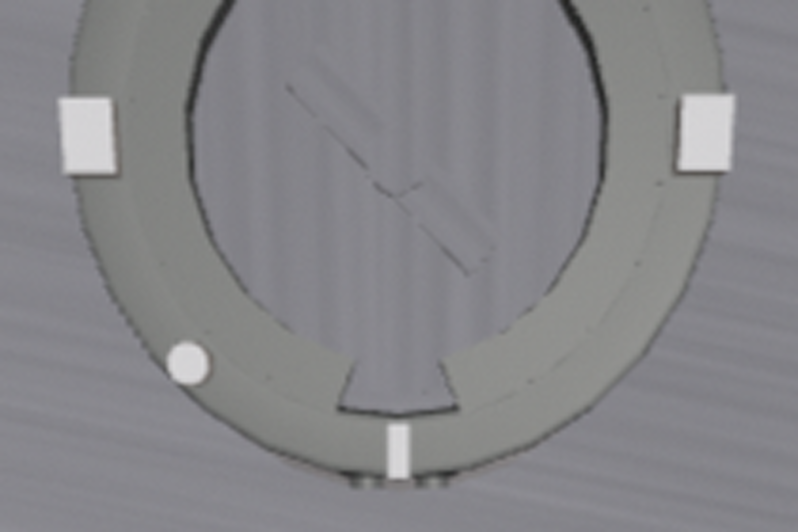

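View pics/w3d.png

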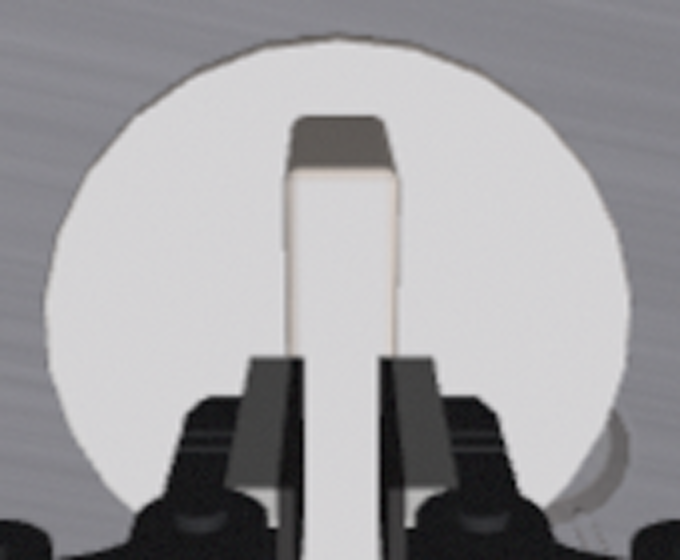

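```bash
python3 - <<'E'
from h import *
import pickle
np.set_printoptions(precision=1,suppress=True)
m,im=pickle.load(open("w3.pkl","rb"))
g=lambda u,v,z: onz(m,(150+(u+.5)/3.8-.5,(v+.5)/3.8-.5),z)
a,b=g(87,136,116),g(706,133,116); C=(a+b)/2; print("blocks",C,np.linalg.norm(a-b)/2,np.degrees(np.arctan2(*(a-b)[1::-1]))-90)
r=g(399,451,113.5); s=g(188,363,118)
for n,p in(("ridge",r),("stud",s)):
    d=(C-p)[:2]; print(n,np.hypot(*d),np.degrees(np.arctan2(d[1],d[0])))
h=lambda u,v,z: onz(m,(170+(u+.5)/4-.5,135+(v+.5)/4-.5),z)
T=np.array([[np.cos(np.radians(11.55)),np.sin(np.radians(11.55))],[np.sin(np.radians(11.55)),-np.cos(np.radians(11.55))]])
tcp=np.array([496.5,-35.9])
for lo in (137,139,141):
    e=h(343,169,lo+60); l,rr,t=h(45,300,lo+24),h(630,300,lo+24),h(340,37,lo+24)
    print(lo,"bar end in tool",T.T@(e[:2]-tcp),"disc L R top",[T.T@(q[:2]-tcp) for q in (l,rr,t)])
p1,p2=h(292,180,199),h(292,340,199); q1,q2=h(395,180,199),h(395,340,199)
for a,b in((p1,p2),(q1,q2)): print(np.degrees(np.arctan2(*(a-b)[1::-1])))
print("C in tool",T.T@(C[:2]-tcp))
E
```

```text
blocks [606.3 -14.2 116. ] 54.58670504624141 11.789398542508621
ridge 54.58465950682561 12.018006005317044
stud 54.37485876686717 -33.22291919065812
137 bar end in tool [33.6  1.6] disc L R top [array([  4.1, -44.8]), array([ 4.1, 46.3]), array([44.9,  1.2])]
139 bar end in tool [34.1  1.6] disc L R top [array([  4.8, -44.2]), array([ 4.8, 45.8]), array([45.2,  1.2])]
141 bar end in tool [34.6  1.6] disc L R top [array([  5.5, -43.7]), array([ 5.5, 45.3]), array([45.4,  1.2])]
10.925661022152521
12.22414404698133
C in tool [112.    0.7]
```

Call:
jog_arm --rows '[[[5.6,0,0],[0,0,0],0.5],[[5.6,0,0],[0,0,0],0.5],[[0,0,0],[0,0,0],0.5],[[0,0,0],[0,0,0],0.5]]'

```text
clock: 5.8
position: [606.4, -11.9, 169.0]
ee_rot: [0.995, 0.102, -0.001, -0.0]
contact_force: [-0.7, -0.4, -1.8]
gripper_width: 9.5
```

```bash
python3 - <<'E'
from h import *
import pickle
plan(606,-14,170,11.7)
m=eyes.camera_model("wrist"); im=eyes.get_image("wrist"); cv2.imwrite("pics/w4.png",im[:,:,::-1])
pickle.dump((m,im),open("w4.pkl","wb"))
im=eyes.get_image("scene");cv2.imwrite("pics/s4.png",cv2.resize(im[130:270,170:330],None,fx=4,fy=4,interpolation=cv2.INTER_CUBIC)[:,:,::-1])
E
```

```text
t 5.8 pos [606.4 -11.9 169. ] yaw 11.71 tilt [-2.5e-03 -2.0e-04 -1.0e+00] F [-0.7 -0.4 -1.8] tau [0.03 0.06 0.03] w 9.5 j [ 0.25  0.38 -0.09 -0.   -1.11  1.53]
shift cm (tool now) [-0.09  0.2  -0.1 ] turn deg [-0.02  0.14  0.01] shift cm in goal frame [-0.09  0.2  -0.1 ]
```

View pics/w4.png

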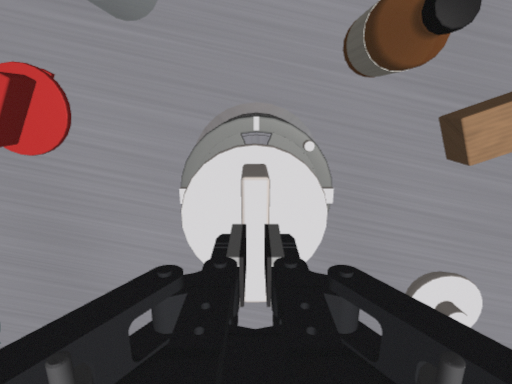

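View pics/s4.png

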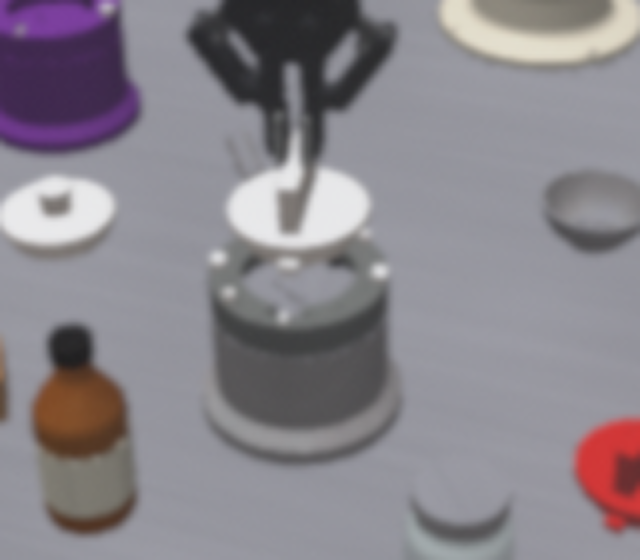

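```bash
python3 - <<'E'
from h import *
import pickle
m,im=pickle.load(open("w4.pkl","rb"))
cv2.imwrite("pics/w4c.png",cv2.resize(im[95:225,170:345],None,fx=4.5,fy=4.5,interpolation=cv2.INTER_CUBIC)[:,:,::-1])
E
```

```text
(no output)
```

View pics/w4c.png

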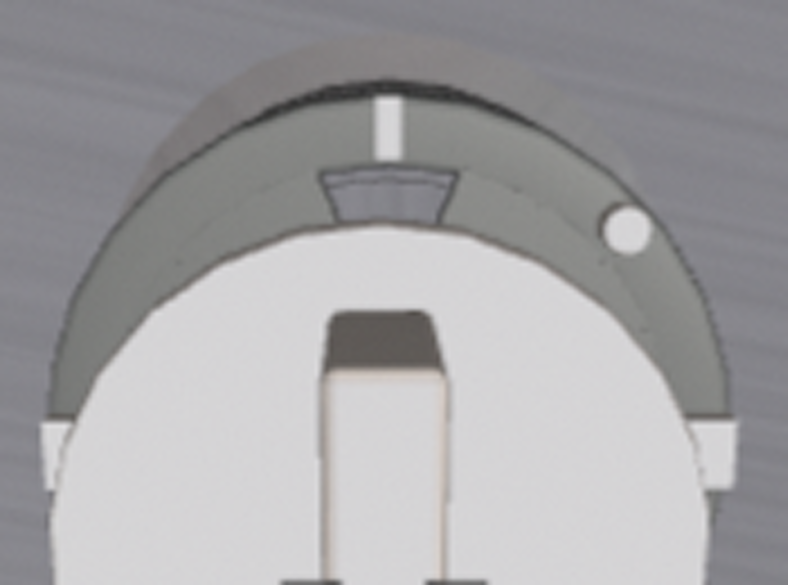

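```bash
python3 - <<'E'
from h import *
import pickle
np.set_printoptions(precision=1,suppress=True)
m,im=pickle.load(open("w4.pkl","rb"))
h=lambda u,v,z: onz(m,(170+(u+.5)/4.5-.5,95+(v+.5)/4.5-.5),z)
c,s=np.cos(np.radians(11.7)),np.sin(np.radians(11.7))
T=np.array([[c,s],[s,-c]]); tcp=np.array([606.4,-11.9])
t=lambda p: T.T@(p[:2]-tcp)
print("blocks mid y",t((h(43,455,116)+h(737,455,116))/2), "ridge",t(h(390,127,113.5)), "stud",t(h(627,230,118)), "stud-54@45", t(h(627,230,118))-54.4*np.cos(np.pi/4))
print("bar end",t(h(385,372,199)),"disc",t(h(52,530,163)),t(h(709,530,163)),t(h(380,227,163)))
E
```

```text
blocks mid y [-0.6  2.4] ridge [54.2  2.3] stud [38.1 40.7] stud-54@45 [-0.3  2.2]
bar end [34.   1.5] disc [  3.  -44.2] [ 3. 46.] [44.5  0.9]
```

Call:
jog_arm --rows '[[[0.07,0.11,1.5],[0,0,0],0.5],[[0,0,0.8],[0,0,0],0.5],[[0,0,0.5],[0,0,0],0.5],[[0,0,0.4],[0,0,0],0.5],[[0,0,0],[0,0,0],0.5]]'

```text
clock: 6.52
position: [608.0, -14.0, 137.7]
ee_rot: [0.995, 0.101, -0.0, 0.0]
contact_force: [-0.3, -0.0, -1.1]
gripper_width: 8.9
```

Call:
jog_arm --rows '[[[0,0,0.4],[0,0,0],0.5],[[0,0,0.4],[0,0,0],0.5],[[0,0,0.3],[0,0,0],0.5],[[0,0,0],[0,0,0],0.5]]'

```text
clock: 7.02
position: [607.9, -13.9, 126.6]
ee_rot: [0.995, 0.101, -0.0, 0.0]
contact_force: [-0.8, 0.1, -2.5]
gripper_width: 9.2
```

Call:
jog_arm --rows '[[[0,0,0.2],[0,0,0],0.5],[[0,0,0.1],[0,0,0],0.5],[[0,0,0],[0,0,0],0.5]]'

```text
clock: 7.4
position: [608.4, -13.7, 125.0]
ee_rot: [0.995, 0.101, 0.001, 0.0]
contact_force: [-1.6, 2.8, 4.2]
gripper_width: 9.2
```

Call:
jog_arm --rows '[[[0,0,0.1],[0,0,0],0.5],[[0,0,0],[0,0,0],0.5]]'

```text
clock: 7.65
position: [608.5, -13.7, 125.0]
ee_rot: [0.995, 0.102, 0.001, 0.0]
contact_force: [-3.0, 2.5, 8.1]
gripper_width: 9.2
```

```bash
python3 - <<'E'
from h import *
import pickle
plan(606,-14,125,11.7)
m=eyes.camera_model("wrist"); im=eyes.get_image("wrist"); cv2.imwrite("pics/w5.png",cv2.resize(im[95:275,130:380],None,fx=3.2,fy=3.2,interpolation=cv2.INTER_CUBIC)[:,:,::-1])
im=eyes.get_image("scene");cv2.imwrite("pics/s5.png",cv2.resize(im[150:270,170:330],None,fx=5,fy=5,interpolation=cv2.INTER_CUBIC)[:,:,::-1])
E
```

```text
t 7.65 pos [608.5 -13.7 125. ] yaw 11.66 tilt [ 0.0018 -0.     -1.    ] F [-3.   2.5  8.1] tau [0.64 1.14 0.02] w 9.2 j [ 0.24  0.42 -0.14  0.   -1.    1.53]
shift cm (tool now) [-0.25 -0.02 -0.01] turn deg [ 0.02 -0.1  -0.04] shift cm in goal frame [-0.25 -0.02 -0.  ]
```

View pics/w5.png

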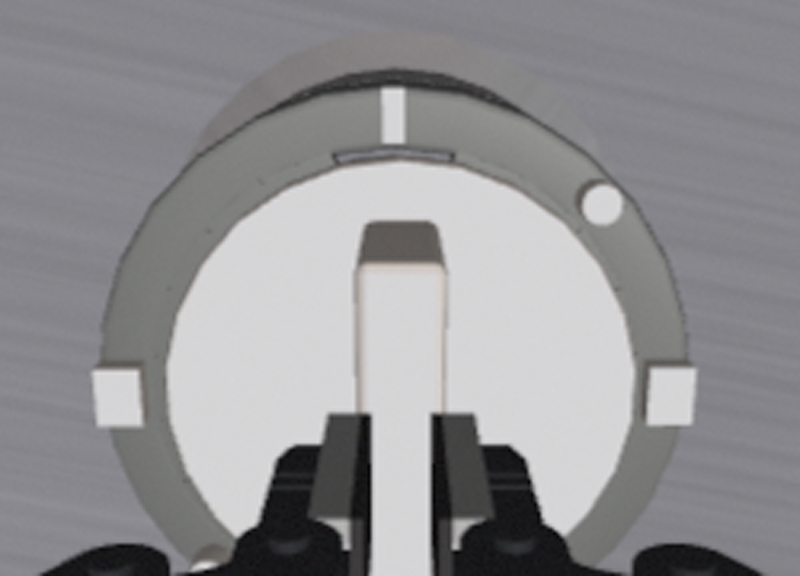

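View pics/s5.png

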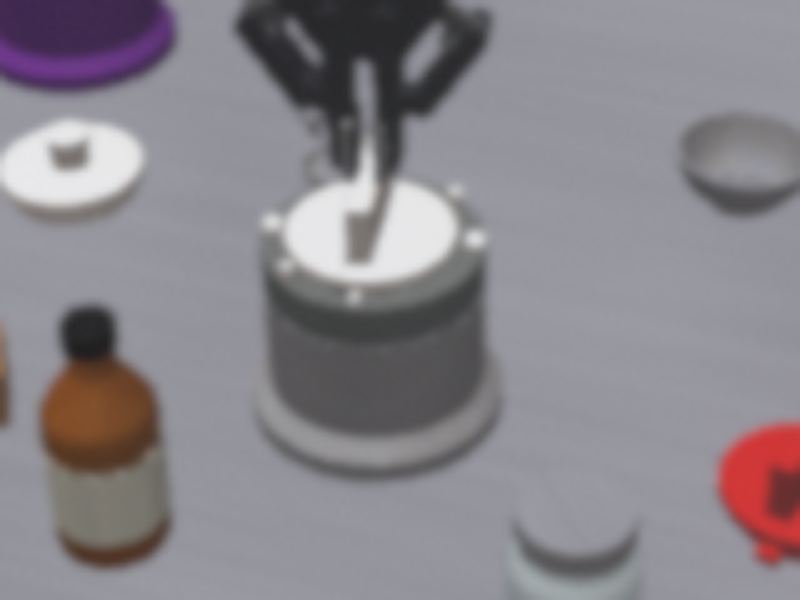

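Call:
jog_arm --rows '[[[0,-0.1,0],[0,0,0],0.5],[[0,0,0],[0,0,5],0.5],[[0,0,0],[0,0,8],0.5],[[0,0,0],[0,0,8],0.5],[[0,0,0],[0,0,8],0.5],[[0,0,0],[0,0,0],0.5]]'

```text
clock: 8.5
position: [609.5, -13.6, 125.0]
ee_rot: [0.989, -0.151, 0.002, 0.0]
contact_force: [-1.3, -1.4, 5.8]
gripper_width: 9.0
```

Call:
jog_arm --rows '[[[0,0,0],[0,0,8],0.5],[[0,0,0],[0,0,8],0.5],[[0,0,0],[0,0,0],0.5],[[0,0,0],[0,0,0],0.5]]'

```text
clock: 9.0
position: [609.3, -14.1, 125.0]
ee_rot: [0.958, -0.286, 0.002, 0.0]
contact_force: [0.0, -4.1, 5.8]
gripper_width: 9.6
```

```bash
python3 - <<'E'
from h import *
import pickle
plan(606,-14,125,-33.2)
m=eyes.camera_model("wrist"); im=eyes.get_image("wrist"); pickle.dump((m,im),open("w6.pkl","wb"));cv2.imwrite("pics/w6.png",cv2.resize(im[95:275,130:380],None,fx=3.2,fy=3.2,interpolation=cv2.INTER_CUBIC)[:,:,::-1])
E
```

```text
t 9.0 pos [609.3 -14.1 125. ] yaw -33.29 tilt [ 0.0035 -0.0021 -1.    ] F [ 0.  -4.1  5.8] tau [-0.84  0.16  0.28] w 9.6 j [ 0.24  0.42 -0.15  0.   -1.    0.74]
shift cm (tool now) [-0.28  0.17 -0.  ] turn deg [-0.01 -0.24 -0.09] shift cm in goal frame [-0.28  0.17 -0.  ]
```

View pics/w6.png

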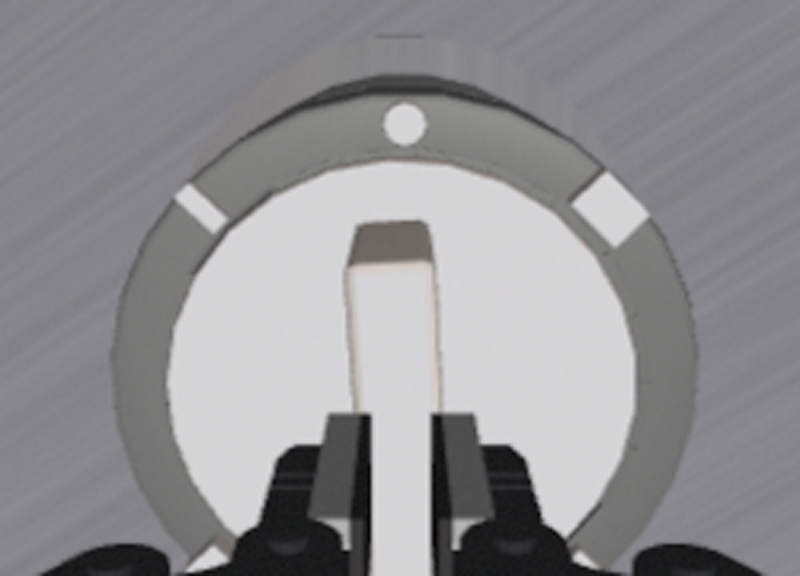

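Call:
jog_arm --rows '[[[0,0,0],[0,0,3],0.3],[[0,0,0],[0,0,0],0.3],[[0,0,0],[0,0,0],0.3],[[0,0,0],[0,0,0],0.3],[[0,0,0],[0,0,0],0.3],[[0,0,0],[0,0,0],0.3]]'

```text
clock: 9.8
position: [609.2, -14.2, 125.0]
ee_rot: [0.95, -0.311, 0.002, 0.001]
contact_force: [-1.1, -2.5, 6.1]
gripper_width: 8.9
```

```bash
python3 - <<'E'
from h import *
import pickle
plan(606,-14,125,-33.2)
m=eyes.camera_model("wrist"); im=eyes.get_image("wrist"); pickle.dump((m,im),open("w7.pkl","wb"));cv2.imwrite("pics/w7.png",cv2.resize(im[95:275,130:380],None,fx=3.2,fy=3.2,interpolation=cv2.INTER_CUBIC)[:,:,::-1])
im=eyes.get_image("scene");cv2.imwrite("pics/s7.png",cv2.resize(im[150:270,170:330],None,fx=5,fy=5,interpolation=cv2.INTER_CUBIC)[:,:,::-1])
E
```

```text
t 9.8 pos [609.2 -14.2 125. ] yaw -36.28 tilt [ 0.0033 -0.0023 -1.    ] F [-1.1 -2.5  6.1] tau [-0.9   0.19  0.33] w 8.9 j [ 0.24  0.42 -0.15  0.   -1.    0.69]
shift cm (tool now) [-0.28  0.17 -0.01] turn deg [-0.   -0.23 -3.08] shift cm in goal frame [-0.28  0.16 -0.  ]
```

View pics/w7.png

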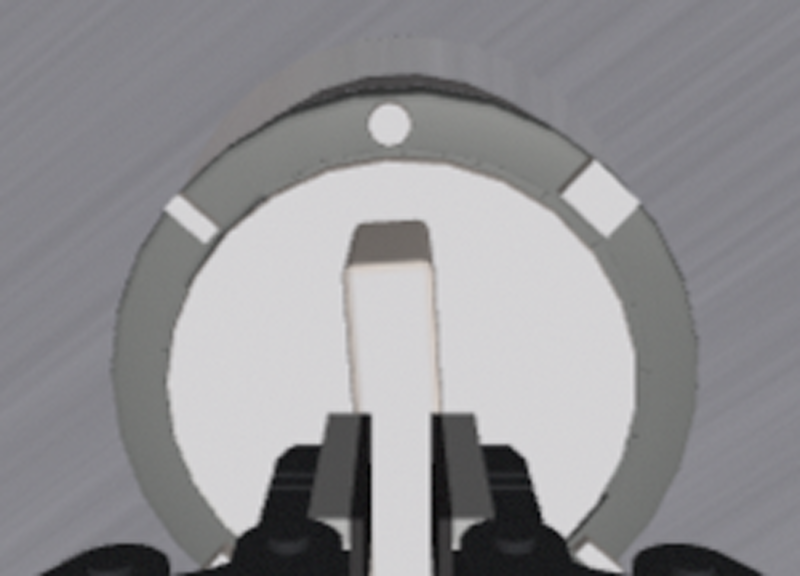

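View pics/s7.png

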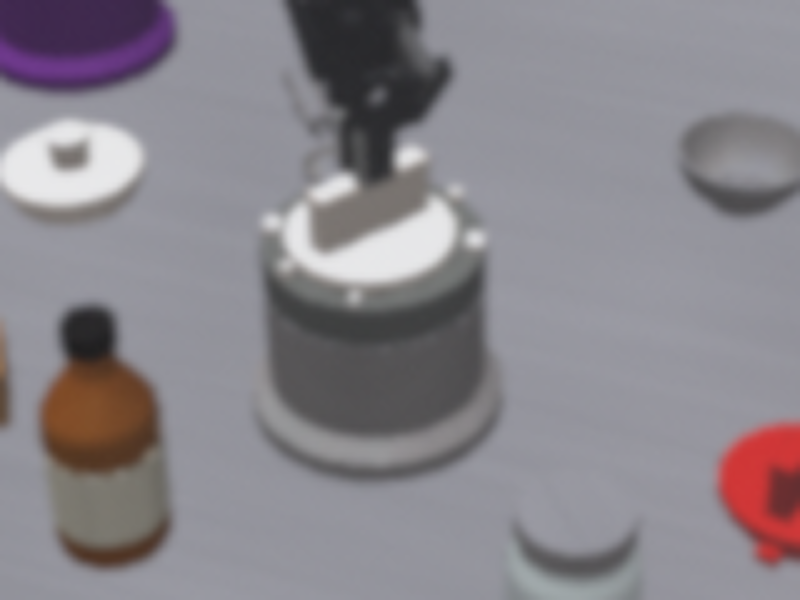

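```bash
python3 - <<'E'
from h import *
import pickle
m,im=pickle.load(open("w7.pkl","rb"))
h=lambda u,v,z: onz(m,(130+(u+.5)/3.2-.5,95+(v+.5)/3.2-.5),z)
ang=lambda a,b:np.degrees(np.arctan2(*(a-b)[1::-1]))
print("bar edges",ang(h(346,270,154),h(354,405,154)),ang(h(433,270,154),h(441,405,154)))
L,R,T=h(168,385,118),h(636,385,118),h(398,160,118); P=np.array([L,R,T])[:,:2]
ca=np.linalg.solve(2*(P[1:]-P[0]),(P[1:]**2).sum(1)-(P[0]**2).sum()); print("lid c",ca,np.hypot(*(P[0]-ca)))
s,b,r=h(390,124,118),h(600,198,116),h(191,219,113.5)
# grinder centre from ridge/block opposite directions (90 deg apart)
mid=(b+r)[:2]/2; d=(b-r)[:2]; n=np.array([-d[1],d[0]])/np.hypot(*d); st=(s[:2]-mid)@n
C=mid-n*np.sign(st)*54.5*np.cos(np.pi/4); print("grinder c",C,np.hypot(*d),"stud yaw",np.degrees(np.arctan2(*(s[:2]-C)[::-1])))
e=(h(346,268,154)+h(433,264,154))/2; print("bar end-from-lid c",np.degrees(np.arctan2(*(e[:2]-ca)[::-1])))
print(arm.read_state()['clock'])
E
```

```text
bar edges -33.823023879094194 -32.48699244474277
lid c [608.67891072 -15.10546357] 45.54523292492279
grinder c [606.32170513 -14.12951822] 77.25111136906007 stud yaw -33.34869953274779
bar end-from-lid c -33.0636268120412
9.9
```

Call:
jog_arm --rows '[[[-0.15,0,0],[0,0,0],0.3],[[0,0,0],[0,0,0],0.3],[[0,0,0],[0,0,0],0.3],[[0,0,0],[0,0,0],0.3],[[0,0,0],[0,0,0],0.3],[[0,0,0],[0,0,0],0.3],[[0,0,0],[0,0,0],0.3],[[0,0,0],[0,0,0],0.3]]'

```text
clock: 10.9
position: [608.4, -14.1, 125.0]
ee_rot: [0.95, -0.312, 0.002, 0.001]
contact_force: [1.3, -5.0, 4.1]
gripper_width: 8.9
```

```bash
python3 - <<'E'
from h import *
plan(606,-14,125,-33.2)
im=eyes.get_image("wrist");cv2.imwrite("pics/w8.png",cv2.resize(im[95:275,130:380],None,fx=3.2,fy=3.2,interpolation=cv2.INTER_CUBIC)[:,:,::-1])
E
```

```text
t 10.9 pos [608.4 -14.1 125. ] yaw -36.31 tilt [ 0.0039 -0.0031 -1.    ] F [ 1.3 -5.   4.1] tau [-1.62 -0.13  0.14] w 8.9 j [ 0.24  0.42 -0.15  0.   -1.    0.69]
shift cm (tool now) [-0.2   0.13 -0.  ] turn deg [ 0.02 -0.29 -3.11] shift cm in goal frame [-0.2   0.12 -0.  ]
```

View pics/w8.png

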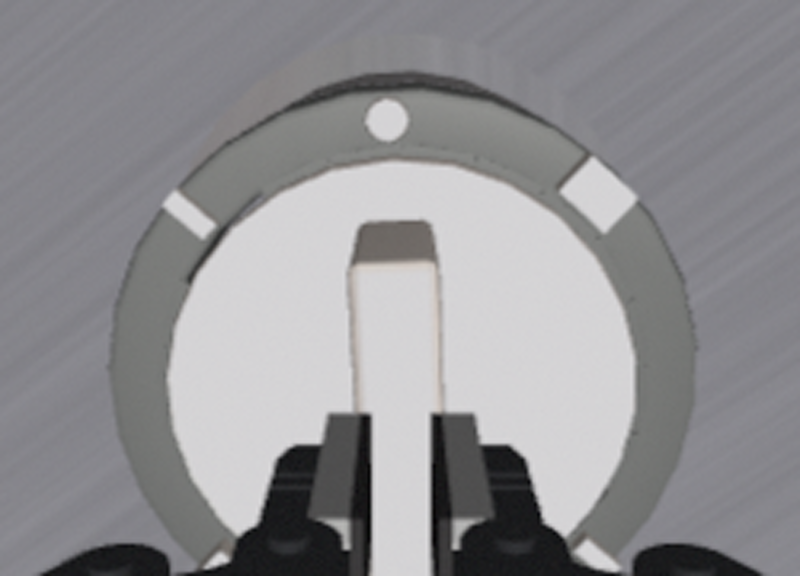

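```bash
python3 -c "
from h import *
plan(606,-14,125,-33.2); print(arm.job_done())"
```

```text
t 10.95 pos [608.4 -14.1 125. ] yaw -36.31 tilt [ 0.004  -0.0031 -1.    ] F [ 0.6 -5.   5.1] tau [-1.66 -0.1   0.17] w 9.4 j [ 0.24  0.42 -0.15  0.   -1.    0.69]
shift cm (tool now) [-0.2   0.14  0.  ] turn deg [ 0.02 -0.29 -3.11] shift cm in goal frame [-0.2   0.12  0.  ]
the job is handed in; nothing more can be done
None
```

I fitted the white bayonet lid, turned it clockwise to the pulse position and handed it in at about 11 s, still gripped and held against the spring. There is no verdict from the system.

- **Seating:** the lid stopped at a tool height of 125.0 mm, as computed for a seated lid. Pushing 1 mm further raised only the force, not the depth. At hand-in the upward force on the tool was about 5 N and the tool's tilt was under 0.01 rad.
- **Angle:** the bar lagged the jaws by about 3.5°, so I turned 3° past. It then measured about -33.2° against -33.3° for the studs. I then moved the lid 1.5 mm to bring it nearer the centre. After that I judged the angle by eye only: within about 2° of the studs. The drive ring should be near 0.6 rad. I can't read it directly, but the lid stayed well short of the lock.
- **Centring:** before that 1.5 mm move the picture put the lid about 2.5 mm off the axis (5 mm is allowed). I did not measure it again. At hand-in the tool read 608.4 mm in x, with the grinder at about 606 mm.
- **Disagreement:** the gripper read 9 mm on the 14 mm bar throughout, but the pictures showed it held firmly.
- **Bystanders:** I did not touch any, and none looked moved in the pictures that showed them.

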